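# Prise open the pump control box and pull its reset knob

## Robot

A 6-joint arm with a two-finger parallel gripper is mounted at the origin on the work surface. World frame = base frame: x ahead of the robot, y to its left, z up, the work surface at z = 0. Lengths are in mm, angles in rad, forces in N, time in s.
With the tool pointing down it reaches from about 350 to 975 mm from the base axis. Payload 7.1 kg.
Tool frame: the origin (TCP) lies midway between the tips of the shut fingers; the grasp point (between the pads) lies 19 mm behind it (ctrl.grasp_offset is the distance from the TCP to the grasp point, in mm); z points along the fingers, y is the line along which they close (so a half turn about z gives the same grasp; the last joint's range is limited). The gripper opens to 88 mm and grips with 3 to 60 N. Pads are 20 mm wide; open, the fingers measure 115 mm over their backs; the gripper's body (75 mm by 178 mm) begins 61 mm behind the grasp point.
Start: joints at [1.134, 0.423, 1.63, -0, 1.089, -0.019], TCP at [253.562, 571.237, 222.675] pointing down, gripper open.
Joint ranges: [-3, 3], [-0.9, 2.11], [0.09, 2.58], [-1.31, 4.45], [0.11, 2.69], [-2.54, 2.54]. Speed limits (rad/s): [2.39, 2.39, 3.01, 3.14, 3.14, 3.14].

## Interface

Orientations are given as a rotation vector (axis times angle).
In Python, from workcell import ctrl gives the robot as it stands. The module is installed in compiled form; this text tells all that it offers.
- The arm moves only by the tool servo_tool, never from a script. Its argument "rows" is a list of rows, each a list of 7 numbers: the turn, a rotation vector about the tool's x, y, z as a fraction of full scale, then the shift along the tool's x, y, z as a fraction of full scale, then the finger opening in mm, from 0 to 87.8. A call has 1 to 10 rows; each row is the pose to reach, as a shift and turn from the pose commanded when the call began, along the tool's axes at that moment; what a row does not reach only later rows make up. Full scale, the value 1, is 20 cm for a shift and 1.5 rad for a turn. A row lasts 1/8 s, in which the tool goes at most 62.5 mm and 10.7 degrees, less where a joint would pass 70% of its speed; a pose out of reach is approached as far as the arm can. A call with a number of a shift or a turn outside -1 to 1 is refused whole. A call with a gripper value outside its range is refused whole. The fingers move at their own pace and stop on an object; the grip force is fixed at half the most. Time passes only in rows, so rows that repeat a pose let the fingers close. It gives the time, the measured TCP pose, the force, the opening and the grip force at its end, in the units of the state.
- ctrl.get_obs(): the state, without advancing time (a new reading comes with each control period).
- ctrl.get_image(name): name is "side" or "top" or "wrist"; returns (picture, depth): 384x512x3 uint8, red, green, blue; 384x512 float32, mm along the optical axis (not along the pixel's ray), 0 where there is no reading.
- ctrl.camera_info(name): a dict with "intrinsics" (3x3 intrinsics, pixels), "R" (3x3) and "t" (3): a world point X has camera coordinates R X + t. Camera axes: x right, y down, z forward; pixel columns grow to the right and rows downward; lengths in mm; the calibration is good to about 2 mm. A picture is of the moment at which its call begins: read the wrist's pose just before it. camera_info takes no time and is no camera call; for the wrist camera it gives the pose at the moment of the call.
- ctrl.close_job(): hands the job in; it is judged then, once.
The state is a dict: "t": time; "qpos": joint angles; "qvel": joint speeds; "joint_torque": joint torques, N m; "ee_pos": TCP position; "orientation": TCP orientation; "ft_force": force on the tool from outside, world axes, zero at the start; "moment": the same for the moment, N m; "width": finger opening in mm; "grasp_force": force on a finger pad.
Only numpy, scipy, OpenCV 4.12 (cv2) and the standard library are available. Lean on these libraries where they do the work, as an engineer would, in place of code of your own. Each camera call takes 0.05 s, during which the arm holds its last target. There are 200 camera calls.

## Task

The blue cover of the sloping pump control box is stuck shut: prise it up with the blade of the scraper, not with your fingers, and swing it right open so that it stays up. Lay the scraper flat on the bench again, then pull the red sprung knob inside the box out to its stop, hold it there for a good second and let it go back in. Leave the cover open and leave the can, the elbow, the brass union and the wrench where they are.

Things in the scene. Friction and masses are not known exactly. Their poses are not given: they have to be found in the camera images.
- box: Grey pump control box on a steel stand, fixed to the bench. Origin: on the bench, at the stand; low front looks to its -x, z up. The tray is tilted 30 degrees: up the slope u=(cos30,0,sin30), out of its face w=(-sin30,0,cos30). Tray inside 106 (u) x 138 (y) x 50 mm deep, walls 6; front wall's outer face 118 mm down-slope of the hinge. Base plate x -30..120, y -80..80, 6 thick.
- cover_hinge (a point): Middle of the cover's hinge line, at (75, 0, 220) mm in the box's axes; hinge axis = box y. Axes as the box. The tray's face plane (underside of the shut cover) runs from here down the slope.
- cover (a joint): Angle of the blue cover: 0 shut (in the face plane), grows as the front edge lifts, stop at 1.65 rad (then it leans 25 degrees from upright towards the front, above the tray). Stiff hinge, 0.2 N m friction: stays where it is left. Plate 140 mm down-slope from the hinge, 150 wide, 8 thick (outward of the face plane), 120 g.
- cover_lip (a point): Middle of the cover's front edge, on its underside; moves with it. x points along the cover to the hinge, y across, z out of its outer face. Here the cover overhangs the tray's front wall by 22 mm above a grey ledge; the gap between is 9 mm high, 22 deep, 150 wide, open to the front: the blade goes in along u.
- knob (a joint): How far the red knob is pulled, m: 0 home, stop at 0.022. Spring: 2.7 N at home, 6.7 N at the stop; springs back when released.
- knob_grip (a point): Centre of the red knob's head, a cylinder 26 mm in diameter, 22 long; its axis and point z lie along w (30 degrees from vertical), x up the slope. Moves with the knob. At home 59 mm down-slope of the hinge, mid-tray, outer end 10 mm below the face plane, head centre 29 mm above the tray floor.
- scraper: Stiff scraper, 165 mm long, 120 g. Origin: on its underside, 80 mm from the butt; x points to the blade's tip, z up. Wooden handle x -80 to -5, 26 mm wide, 24 mm high (z 0 to 24); steel blade x -5 to 85, 38 mm wide, 2.5 mm thick, centred at z = 12. Centre of mass about x = -13.
- scraper_tip (a point): Middle of the blade's front edge, at (85, 0, 12) mm on the scraper.
- wrench: Steel wrench lying on the bench, about 180 mm long; bystander. Origin at the middle of its underside, x along it.
- can: Closed orange can, 68 mm diameter, 75 mm high, beside the box; bystander. Origin: centre of underside.
- elbow: White plastic pipe elbow, 50 mm high, one limb upright and one along its +x to 48 mm, 50 mm across; bystander. Origin: centre of the upright limb's foot.
- union: Brass pipe union, 50 mm diameter, 46 mm high; bystander. Origin: centre of underside.
- riser_top (a point): Top end of a copper riser pipe fixed to the box's base, upright, 22 mm in diameter, at (105, 100) mm in the box's axes, 290 mm high from the bench: an obstacle.
Things that resemble listed ones, but are neither listed nor needed, are in the scene too. Of the things that look like the scraper, the smallest one is meant.

How it is judged:
By the outcome, as a careful person would: the job done as asked, in the order asked, and still so for the second after the job is handed in, with the robot touching nothing.
It also fails if it takes over 67 s, if anything falls off the work surface, if the arm or the gripper's body presses on something with over 40 N, if the wrist force passes 120 N, or if a joint passes its speed limit or range.

## Working session

There is one attempt and no reset: what is moved stays moved. The work goes in short steps, Python scripts to look and compute and a tool call to move; the robot and the scene stay as the last step left them, time stands still between calls to the robot, and variables do not carry over. Pictures are saved under pics/ and viewed, at most 10 in all, crops included, and the job is handed in when it is done.

Besides the shell and the picture viewer there is one more tool, called by a JSON object that holds its "api" and its "payload". servo_tool: Moves the arm, as the interface text tells. Its arguments: {"type":"object","properties":{"rows":{"type":"array","items":{"type":"array","items":{"type":"number"}}}},"required":["rows"]}

```bash
mkdir -p pics
python3 - <<'E'
from workcell import ctrl
import cv2, numpy as np
ims=[]
for n in ("top","side"):
    p,d=ctrl.get_image(n); np.savez(f"{n}0.npz",p=p,d=d,**ctrl.camera_info(n))
    ims.append(p); c=ctrl.camera_info(n); R=np.array(c["R"]); print(n,(-R.T@c["t"]).round(),c["intrinsics"][0],R[2].round(2))
    cv2.imwrite(f"pics/{n}0.png",cv2.resize(p[:,:,::-1],(800,600)))
o=ctrl.get_obs(); print(o["ee_pos"],o["orientation"],o["width"],o["t"],ctrl.grasp_offset)
E
```

```text
top [ 383.  -94. 1553.] [423.89825975   0.         256.60874281] [ 0.14 -0.   -0.99]
side [ 187. -945.  880.] [431.0554008    0.         263.34849605] [ 0.36  0.73 -0.58]
[253.36206156 570.81470485 221.99599742] [-6.51418096e-01 -3.07301614e+00  2.07473273e-03] 87.83507600345669 0.1 18.700000000000003
```

View pics/top0.png

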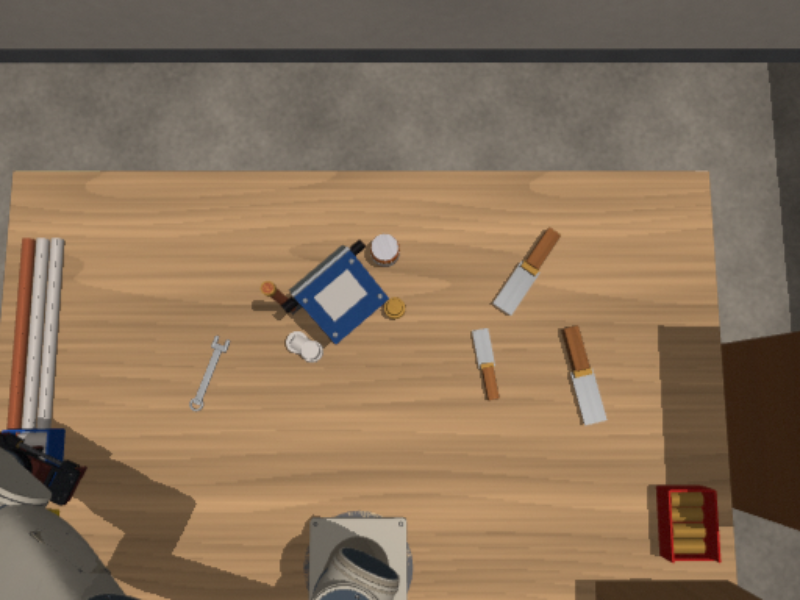

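View pics/side0.png

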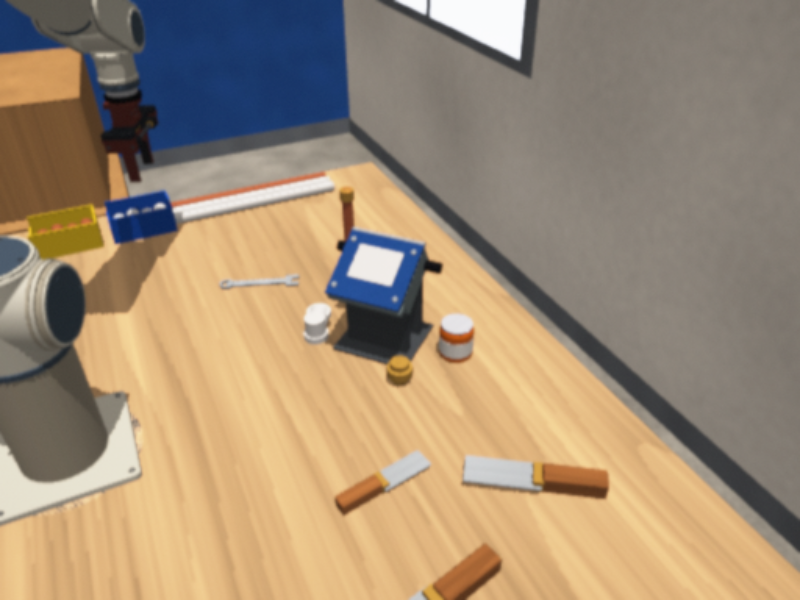

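The top view (800×600) shows the smallest scraper at (485,365), with its tip at (482,330) and butt at (493,398). The blue cover is at (340,295), hinge to the upper left and front edge facing lower right from (335,342) to (386,297). The can is at (385,248), the union at (394,308), the elbow at (304,346), the wrench at (210,372) and the riser top at (268,289). The side view shows the same layout.

```bash
cat > h.py <<'E'
import numpy as np, cv2
def load(n): return dict(np.load(n))
def ray(c,uv):
    K=c["intrinsics"];R=c["R"];C=-R.T@c["t"]
    d=R.T@np.linalg.inv(K)@np.array([uv[0],uv[1],1.]); return C,d
def onz(c,uv,z):
    C,d=ray(c,uv); return C+d*(z-C[2])/d[2]
def cloud(c,mask):
    v,u=np.nonzero(mask&(c["d"]>0)); z=c["d"][v,u]
    P=np.linalg.inv(c["intrinsics"])@np.stack([u*z,v*z,z]); return (c["R"].T@(P-c["t"][:,None])).T
def blobs(m,amin=20):
    cs,_=cv2.findContours(m.astype(np.uint8),cv2.RETR_EXTERNAL,cv2.CHAIN_APPROX_NONE)
    return [k for k in cs if cv2.contourArea(k)>amin]
E
python3 - <<'E'
from h import *
np.set_printoptions(precision=1,suppress=True)
c=load("top0.npz"); p=c["p"]; hsv=cv2.cvtColor(p,cv2.COLOR_RGB2HSV)
H,S,V=[hsv[:,:,i].astype(int) for i in range(3)]
s=512/800
# cover: blue
m=(H>100)&(H<125)&(S>120)&(V>60); reg=np.zeros_like(m); reg[145:230,170:260]=1
for k in blobs(m&reg,200):
    r=cv2.minAreaRect(k); print("blue",r,cv2.boxPoints(r).tolist())
    mm=np.zeros(m.shape,np.uint8); cv2.drawContours(mm,[k],-1,1,-1)
    P=cloud(c,cv2.erode(mm,np.ones((3,3)))>0); ctr=np.median(P,0); _,sv,Vt=np.linalg.svd(P-P.mean(0)); print("n",Vt[2],ctr,len(P),sv, P.min(0),P.max(0))
    ap=cv2.approxPolyDP(k,4,True)[:,0]; print(ap.tolist())
    for q in ap:
        C,d=ray(c,q); n=Vt[2]; print(q,C+d*((P.mean(0)-C)@n)/(d@n))
# scraper: blade (low saturation) and handle
for nm,mk in (("blade",(S<60)&(V>120)),("handle",(S>150)&(H<15)&(V>60))):
    reg[:]=0; reg[205:262,295:325]=1
    for k in blobs(mk&reg,30):
        r=cv2.minAreaRect(k); b=cv2.boxPoints(r)
        print(nm,cv2.contourArea(k),[onz(c,q,13 if nm=="blade" else 20) for q in b], cloud(c,mk&reg)[:,2].mean())
# riser top, union, can, elbow
for nm,(u,v),z in (("riser",(268,289),290),("can",(385,243),75),("union",(394,308),46),("elbowA",(297,342),50),("elbowB",(311,351),50)):
    print(nm,onz(c,(u*s,v*s),z), c["d"][int(v*s),int(u*s)])
E
```

```text
blue ((218.75296020507812, 189.71177673339844), (39.806739807128906, 46.85697937011719), 49.398704528808594) [[188.01177978515625, 189.84706115722656], [223.5882568359375, 159.3529510498047], [249.494140625, 189.5764923095703], [213.91766357421875, 220.0706024169922]]
n [ 0.4  0.3 -0.9] [584.   26.8 193.6] 1587 [1601.2 1470.9  110.8] [498.7 -61.5 155.9] [670.3 114.6 228.7]
[[225, 161], [189, 189], [214, 219], [247, 191]]
[225 161] [673.2   4.5 223.6]
[189 189] [582.2 117.3 226.6]
[214 219] [492.4  43.7 159.4]
[247 191] [585.4 -64.8 158.9]
blade 206.0 [array([ 531.6, -260.6,   13. ]), array([ 538.8, -299.3,   13. ]), array([ 452.5, -313.7,   13. ]), array([ 445.4, -275.3,   13. ])] 12.505241888948479
handle 117.0 [array([ 442.2, -281.7,   20. ]), array([ 447.2, -306.8,   20. ]), array([ 377.2, -319.3,   20. ]), array([ 372.3, -294.5,   20. ])] 22.84025367483834
riser [585.1 160.2 290. ] 1278.3629
can [725.5 -60.7  75. ] 1512.249
union [579.7 -81.   46. ] 1515.2633
elbowA [501.6 139.4  50. ] 1500.9818
elbowB [481.1 107.2  50. ] 1501.6305
```

```bash
cat >> h.py <<'E'
from scipy.spatial.transform import Rotation as Ro
def rel(o,pos,R):
    "row to reach world TCP pos, rotation matrix R, from the present pose"
    R0=Ro.from_rotvec(o["orientation"]).as_matrix()
    return np.r_[Ro.from_matrix(R0.T@R).as_rotvec()/1.5,R0.T@(np.array(pos)-o["ee_pos"])/200].round(3)
E
python3 - <<'E'
from workcell import ctrl
import numpy as np
from h import *
c=ctrl.camera_info("wrist");o=ctrl.get_obs();R0=Ro.from_rotvec(o["orientation"]).as_matrix()
R=np.array(c["R"]);C=-R.T@np.array(c["t"])
print("cam in tool",(R0.T@(C-o["ee_pos"])).round(1),"axes (x,y,z rows) in tool",(R@R0).round(2),c["intrinsics"])
E
```

```text
cam in tool [ 6.810e+01 -1.000e-01 -1.621e+02] axes (x,y,z rows) in tool [[ 0.    1.    0.  ]
 [-0.97  0.   -0.25]
 [-0.25  0.    0.97]] [[282.58281387   0.         262.01521272]
 [  0.         282.58281387 192.43837387]
 [  0.           0.           1.        ]]
```

{"api": "servo_tool", "payload": {"rows": [[0,0,0.85,-0.84,-0.95,-0.14,60],[0,0,0.85,-0.84,-0.95,-0.14,60],[0,0,0.85,-0.84,-0.95,-0.14,60],[0,0,0.85,-0.84,-0.95,-0.14,60],[0,0,0.85,-0.84,-0.95,-0.14,60],[0,0,0.85,-0.84,-0.95,-0.14,60],[0,0,0.85,-0.84,-0.95,-0.14,60]]}}

```text
t: 0.98
ee_pos: [330.0, 328.9, 250.6]
orientation: [-2.359, -2.075, 0.001]
ft_force: [-0.6, 0.3, 0.1]
width: 60.2
grasp_force: 0.0
```

{"api": "servo_tool", "payload": {"rows": [[0,0,0.5,-0.96,0.45,0,60],[0,0,0.5,-0.96,0.45,0,60],[0,0,0.5,-0.96,0.45,0,60],[0,0,0.5,-0.96,0.45,0,60]]}}

```text
t: 1.48
ee_pos: [396.2, 125.3, 250.6]
orientation: [2.956, 1.062, -0.0]
ft_force: [0.5, 0.6, 0.3]
width: 60.0
grasp_force: 0.0
```

Run:
```python
from workcell import ctrl
from h import *
o=ctrl.get_obs(); print(o["ee_pos"],o["qpos"])
a=np.deg2rad(9.5); R=np.array([[np.cos(a),np.sin(a),0],[np.sin(a),-np.cos(a),0],[0,0,-1]])
for P in ((425,-60,200),(429,-297.8,150)): print(rel(o,P,R))
```

```text
[396.18374458 125.30539193 250.58859839] [ 2.77914436e-01  6.73486312e-02  2.03870752e+00 -3.60024204e-04
  1.03581323e+00  1.15908742e+00]
[ 0.     0.     0.349 -0.478  0.806  0.253]
[ 0.     0.     0.349 -1.22   1.736  0.504]
```

{"api": "servo_tool", "payload": {"rows": [[0,0,0.35,-0.58,0.98,0.25,60],[0,0,0.35,-0.58,0.98,0.25,60],[0,0,0.35,-0.58,0.98,0.25,60],[0,0,0.35,-0.58,0.98,0.25,60]]}}

```text
t: 1.98
ee_pos: [433.0, -99.1, 200.1]
orientation: [-3.13, -0.268, 0.0]
ft_force: [0.8, -0.2, 0.2]
width: 60.0
grasp_force: 0.0
```

Run:
```python
from workcell import ctrl
from h import *
o=ctrl.get_obs(); print(o["ee_pos"],o["qpos"])
a=np.deg2rad(9.5); R=np.array([[np.cos(a),np.sin(a),0],[np.sin(a),-np.cos(a),0],[0,0,-1]])
for P in ((429,-297.8,150),): print(rel(o,P,R))
```

```text
[433.03826705 -99.1011613  200.11611418] [-2.51726629e-01  1.88767382e-01  2.03375783e+00 -7.38940489e-05
  9.19374274e-01  1.14841036e+00]
[-0.     0.     0.003 -0.189  0.976  0.251]
```

{"api": "servo_tool", "payload": {"rows": [[0,0,0,-0.19,0.98,0.25,60],[0,0,0,-0.19,0.98,0.25,60],[0,0,0,-0.19,0.98,0.25,60],[0,0,0,-0.19,0.98,0.25,60],[0,0,0,-0.19,0.98,0.25,60]]}}

```text
t: 2.6
ee_pos: [429.2, -296.6, 150.1]
orientation: [-3.129, -0.269, 0.002]
ft_force: [0.2, 0.7, -0.6]
width: 59.9
grasp_force: 0.0
```

```bash
cat > meas.py <<'E'
from workcell import ctrl
from h import *
import sys
np.set_printoptions(precision=1,suppress=True)
o=ctrl.get_obs(); ci=ctrl.camera_info("wrist"); p,d=ctrl.get_image("wrist")
np.savez("w1.npz",p=p,d=d,**ci); c=load("w1.npz")
cv2.imwrite("pics/w1.png",p[:,:,::-1])
hsv=cv2.cvtColor(p,cv2.COLOR_RGB2HSV); H,S,V=[hsv[:,:,i].astype(int) for i in range(3)]
print(o["ee_pos"])
for nm,mk,z in (("blade",(S<60)&(V>110),13.2),("handle",(S>165)&(H<14)&(V>50),24)):
    for k in blobs(mk,1500):
        r=cv2.minAreaRect(k); print(nm,cv2.contourArea(k),r[0],[onz(c,q,z)[:2] for q in cv2.boxPoints(r)])
E
python3 meas.py
```

```text
[ 429.2 -296.6  150.1]
blade 3043.0 (264.5, 124.5) [array([ 530.1, -261.6]), array([ 536.7, -299.7]), array([ 449.2, -316.7]), array([ 442. , -275.6])]
blade 2993.0 (353.5000305175781, 9.499992370605469) [array([ 593.7, -307.8]), array([ 648.3, -349.6]), array([ 623.3, -395.6]), array([ 565.7, -354.6])]
```

View pics/w1.png

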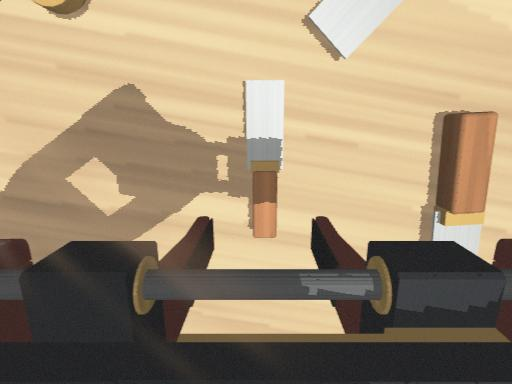

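The wrist view shows the small scraper lying between the open fingers: blade at (245–283, 80–165), handle down to (265,237). It is aligned with the tool to within half a degree, so I'll grasp it.

{"api": "servo_tool", "payload": {"rows": [[0,0,0,-0.023,0.012,0.4,60],[0,0,0,-0.023,0.012,0.65,60],[0,0,0,-0.023,0.012,0.735,60],[0,0,0,-0.023,0.012,0.735,60],[0,0,0,-0.023,0.012,0.735,10],[0,0,0,-0.023,0.012,0.735,10],[0,0,0,-0.023,0.012,0.735,10],[0,0,0,-0.023,0.012,0.735,10],[0,0,0,-0.023,0.012,0.735,10],[0,0,0,-0.023,0.012,0.735,10]]}}

```text
t: 3.9
ee_pos: [425.8, -299.7, 4.2]
orientation: [3.13, 0.272, 0.001]
ft_force: [-0.3, 1.6, 6.1]
width: 25.9
grasp_force: 30.0
```

{"api": "servo_tool", "payload": {"rows": [[0,0,0,0,0,-0.3,10],[0,0,0,0,0,-0.6,10],[0,0,0,0,0,-0.9,10],[0,0,0,0,0,-0.9,10]]}}

```text
t: 4.4
ee_pos: [428.0, -301.5, 188.2]
orientation: [3.124, 0.272, 0.011]
ft_force: [1.0, 0.1, -1.5]
width: 25.7
grasp_force: 30.0
```

```bash
cat >> h.py <<'E'
def box(org,yaw):
    a=np.deg2rad(yaw); Rz=np.array([[np.cos(a),-np.sin(a),0],[np.sin(a),np.cos(a),0],[0,0,1]])
    f=lambda x,y=0,z=0: np.array([org[0],org[1],0])+Rz@np.array([x,y,z])
    u=Rz@[np.cos(np.pi/6),0,.5]; w=Rz@[-.5,0,np.cos(np.pi/6)]; y=Rz@[0,1,0]
    return dict(f=f,u=u,w=w,y=y,h=f(75,0,220),R=np.stack([u,-y,-w],1))
E
python3 - <<'E'
from workcell import ctrl
from h import *
o=ctrl.get_obs(); print(o["ee_pos"],o["grasp_force"],o["width"],o["ft_force"])
b=box((575.2,18.6),39.2); P=b["h"]-240*b["u"]+68*b["w"]; print(P, rel(o,P,b["R"]))
E
```

```text
[ 427.95719722 -301.48918738  188.20814276] 29.999063909053802 25.68116276911801 [ 1.01002665  0.14096356 -1.45424376]
[445.90353674 -86.85162228 158.88972746] [ 0.094  0.338 -0.331  0.273 -1.043  0.141]
```

{"api": "servo_tool", "payload": {"rows": [[0.05,0.17,-0.17,0.13,-0.5,0,10],[0.094,0.338,-0.331,0.27,-1,0.14,10],[0.094,0.338,-0.331,0.27,-1,0.14,10],[0.094,0.338,-0.331,0.27,-1,0.14,10],[0.094,0.338,-0.331,0.27,-1,0.14,10],[0.094,0.338,-0.331,0.27,-1,0.14,10]]}}

```text
t: 5.15
ee_pos: [442.7, -92.7, 154.1]
orientation: [-2.707, -0.957, -0.712]
ft_force: [0.4, 0.4, -1.3]
width: 25.7
grasp_force: 30.0
```

```bash
cat > meas2.py <<'E'
from workcell import ctrl
from h import *
np.set_printoptions(precision=2,suppress=True)
o=ctrl.get_obs(); ci=ctrl.camera_info("wrist"); p,d=ctrl.get_image("wrist")
np.savez("w2.npz",p=p,d=d,ee=o["ee_pos"],ori=o["orientation"],**ci); c=load("w2.npz")
cv2.imwrite("pics/w2.png",p[:,:,::-1])
hsv=cv2.cvtColor(p,cv2.COLOR_RGB2HSV); H,S,V=[hsv[:,:,i].astype(int) for i in range(3)]
print(o["ee_pos"],o["qpos"],Ro.from_rotvec(o["orientation"]).as_matrix())
m=(H>100)&(H<125)&(S>120)&(V>50)
P=cloud(c,cv2.erode(m.astype(np.uint8),np.ones((5,5)))>0)
for _ in range(3):
    ctr=P.mean(0); n=np.linalg.svd(P-ctr,full_matrices=False)[2][2]; n*=np.sign(n[2]); P=P[abs((P-ctr)@n)<4]
print("plane",ctr,n,len(P),"tilt",np.degrees(np.arccos(n[2])),"yaw",np.degrees(np.arctan2(-n[1],-n[0])))
for k in blobs(m,300): print(cv2.contourArea(k),cv2.approxPolyDP(k,6,True)[:,0].tolist())
E
python3 meas2.py
```

```text
[442.66 -92.73 154.09] [-0.56  0.26  2.23  0.86  0.67 -0.37] [[ 0.68  0.63  0.38]
 [ 0.54 -0.78  0.32]
 [ 0.5  -0.01 -0.87]]
plane [549.66   0.24 169.09] [-0.38 -0.33  0.87] 9300 tilt 29.99541637102107 yaw 41.02767898361503
10670.5 [[151, 0], [160, 67], [222, 66], [223, 29], [301, 29], [301, 63], [364, 57], [366, 0]]
```

View pics/w2.png

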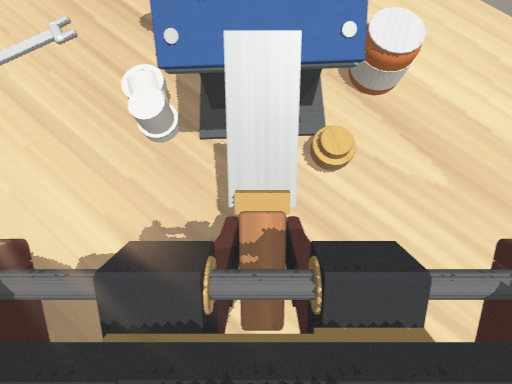

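The wrist view shows the held scraper, its blade tip centred at (262,29), above the blue cover. The cover's front edge runs from (160,67) to (364,57), with the gap below it clear. Next I'll work out the front edge in world coordinates.

```bash
cat > edge.py <<'E'
from h import *
np.set_printoptions(precision=2,suppress=True)
c=load("w2.npz"); p=c["p"]; hsv=cv2.cvtColor(p,cv2.COLOR_RGB2HSV); H,S,V=[hsv[:,:,i].astype(int) for i in range(3)]
m=(H>100)&(H<125)&(S>120)&(V>50)
P=cloud(c,cv2.erode(m.astype(np.uint8),np.ones((5,5)))>0)
for _ in range(3):
    ctr=P.mean(0); n=np.linalg.svd(P-ctr,full_matrices=False)[2][2]; n*=np.sign(n[2]); P=P[abs((P-ctr)@n)<3]
cast=lambda q:(lambda C,d:C+d*((ctr-C)@n)/(d@n))(*ray(c,q))
cols=[x for x in list(range(170,215,3))+list(range(310,356,3))]
bot=np.array([cast((x,np.nonzero(m[:75,x])[0].max()+.5)) for x in cols])
L=np.array([cast((np.nonzero(m[y,:256])[0].min()-.5,y)) for y in range(5,55,4)])
Rr=np.array([cast((np.nonzero(m[y])[0].max()+.5,y)) for y in range(5,50,4)])
print([int(np.nonzero(m[:75,x])[0].max()) for x in cols])
def line(Q): g=Q.mean(0); v=np.linalg.svd(Q-g,full_matrices=False)[2][0]; return g,v
(gb,vb),(gl,vl),(gr,vr)=map(line,(bot,L,Rr))
def inter(a,va,b,vb): t=np.linalg.lstsq(np.stack([va,-vb],1),b-a,rcond=None)[0]; return a+va*t[0]
A,B=inter(gb,vb,gl,vl),inter(gb,vb,gr,vr)
print("corners",A,B,"width",np.linalg.norm(A-B),"mid",(A+B)/2,"yaw front",np.degrees(np.arctan2(A[1]-B[1],A[0]-B[0]))-90)
for v in (vl,vr): v=v*np.sign(v[2]); print("side yaw",np.degrees(np.arctan2(v[1],v[0])),"slope",np.degrees(np.arcsin(v[2])))
R0=Ro.from_rotvec(c["ori"]).as_matrix()
for q in ((223,29.),(301,29.)):
    C,d=ray(c,q); dt=R0.T@d; Ct=R0.T@(C-c["ee"]); print("tip corner in tool at z=-9:",Ct+dt*(-9-Ct[2])/dt[2])
print("tip depth z tool",np.median((cloud(c,(lambda M:(M.__setitem__((slice(40,150),slice(235,290)),True),M)[1])(np.zeros(m.shape,bool)))-c["ee"])@R0,0))
E
python3 edge.py
```

```text
[67, 67, 67, 67, 67, 67, 67, 66, 67, 67, 66, 66, 66, 66, 66, 62, 62, 62, 62, 62, 61, 62, 62, 61, 61, 61, 61, 60, 61, 60, 60]
corners [486.44  40.17 156.69] [583.86 -71.29 156.88] width 148.03344428592266 mid [535.15 -15.56 156.79] yaw front 41.152096546904204
side yaw 40.796010661344525 slope 29.99521358337919
side yaw 41.126621233000805 slope 29.995379382114283
tip corner in tool at z=-9: [110.2  -19.59  -9.  ]
tip corner in tool at z=-9: [110.25  18.44  -9.  ]
tip depth z tool [79.91 -0.54 -9.25]
```

```bash
cat > pre.py <<'E'
from workcell import ctrl
from h import *
np.set_printoptions(precision=3,suppress=True)
o=ctrl.get_obs(); b=box((573.0,17.4),41.0); R0=Ro.from_rotvec(o["orientation"]).as_matrix()
tip=o["ee_pos"]+R0@[110.2,-.6,-8]; d=tip-b["h"]
print("tip in u,y,w from hinge",d@b["u"],d@b["y"],d@b["w"],"tilt err",Ro.from_matrix(R0.T@b["R"]).as_rotvec(),"F",o["ft_force"],"grip",o["grasp_force"],"q",o["qpos"])
for u,w in ((-170,60),(-160,-4.5),(-121,-4.5)):
    print(u,w,rel(o,b["h"]+u*b["u"]+w*b["w"]-b["R"]@[110.2,-.6,-8],b["R"]))
E
python3 pre.py
```

```text
tip in u,y,w from hinge -135.04957974236495 -1.5532572150334292 73.56435631895893 tilt err [ 0.007  0.005 -0.034] F [ 0.748  0.58  -1.268] grip 29.999028146266937 q [-0.564  0.263  2.228  0.859  0.675 -0.366]
-170 60 [ 0.005  0.003 -0.023 -0.174  0.016  0.071]
-160 -4.5 [ 0.005  0.003 -0.023 -0.122  0.012  0.394]
-121 -4.5 [ 0.005  0.003 -0.023  0.072  0.006  0.393]
```

{"api": "servo_tool", "payload": {"rows": [[0.005,0.003,-0.023,-0.174,0.016,0.07,10],[0.005,0.003,-0.023,-0.15,0.014,0.3,10],[0.005,0.003,-0.023,-0.122,0.012,0.394,10],[0.005,0.003,-0.023,-0.122,0.012,0.394,10],[0.005,0.003,-0.023,-0.122,0.012,0.394,10]]}}

```text
t: 5.82
ee_pos: [459.3, -83.5, 75.5]
orientation: [-2.688, -1.01, -0.724]
ft_force: [0.5, -0.3, -0.7]
width: 25.9
grasp_force: 30.0
```

```bash
python3 pre.py
python3 - <<'E'
from workcell import ctrl
import cv2
p,d=ctrl.get_image("side"); cv2.imwrite("pics/s2.png",cv2.resize(p[120:260,170:320,::-1],(750,700))[:600])
E
```

```text
tip in u,y,w from hinge -158.65622498505815 -0.5758703246602416 -3.4992195696571162 tilt err [ 0.001 -0.001  0.003] F [ 0.517 -0.27  -0.684] grip 29.999168515205383 q [-0.527  0.466  2.237  1.137  0.55  -0.7  ]
-170 60 [ 0.001 -0.001  0.002 -0.056 -0.005 -0.318]
-160 -4.5 [ 0.001 -0.001  0.002 -0.007 -0.005  0.004]
-121 -4.5 [ 0.001 -0.001  0.002  0.188 -0.004  0.005]
```

View pics/s2.png

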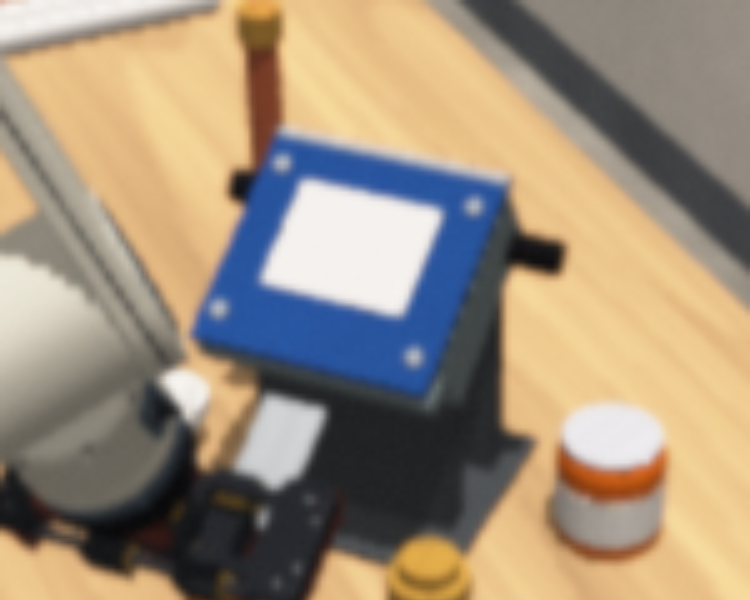

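The crop shows the blade tip at about (290,400), just in front of and below the cover's front edge, and the gripper clear of the union. I'll insert the blade.

{"api": "servo_tool", "payload": {"rows": [[0,0,0,0.05,0,0.005,10],[0,0,0,0.1,0,0.005,10],[0,0,0,0.14,0,0.005,10],[0,0,0,0.18,0,0.005,10],[0,0,0,0.18,0,0.005,10]]}}

```text
t: 6.5
ee_pos: [483.6, -62.1, 92.9]
orientation: [-2.688, -1.011, -0.725]
ft_force: [-0.6, 0.1, -1.2]
width: 25.7
grasp_force: 30.0
```

```bash
python3 pre.py
```

```text
tip in u,y,w from hinge -121.91148504167174 -0.294309359634922 -4.545924697778019 tilt err [ 0.001 -0.002  0.004] F [-0.57   0.051 -1.175] grip 29.999186396598816 q [-0.45   0.433  2.208  1.091  0.546 -0.567]
-170 60 [ 0.001 -0.001  0.003 -0.24  -0.004 -0.324]
-160 -4.5 [ 0.001 -0.001  0.003 -0.191 -0.005 -0.002]
-121 -4.5 [ 0.001 -0.001  0.003  0.004 -0.004 -0.001]
```

{"api": "servo_tool", "payload": {"rows": [[0,0,0,0.005,0,-0.01,10],[0,0,0,0.005,0,-0.02,10],[0,0,0,0.005,0,-0.03,10],[0,0,0,0.005,0,-0.04,10],[0,0,0,0.005,0,-0.04,10]]}}

```text
t: 7.12
ee_pos: [480.6, -64.4, 99.8]
orientation: [-2.688, -1.009, -0.724]
ft_force: [0.8, 1.5, -2.9]
width: 25.8
grasp_force: 30.0
```

```bash
cat > cov.py <<'E'
from workcell import ctrl
from h import *
np.set_printoptions(precision=2,suppress=True)
o=ctrl.get_obs(); b=box((573.0,17.4),41.0)
p,d=ctrl.get_image("top"); c=dict(d=d,**{k:np.array(v) for k,v in ctrl.camera_info("top").items()})
hsv=cv2.cvtColor(p,cv2.COLOR_RGB2HSV); H,S,V=[hsv[:,:,i].astype(int) for i in range(3)]
m=((H>100)&(H<125)&(S>120)&(V>50))|((S<50)&(V>100)); reg=np.zeros_like(m); reg[110:235,165:265]=1
P=cloud(c,m&reg)-b["h"]; q=np.stack([P@b["u"],P@b["y"],P@b["w"]],1)
q=q[(abs(q[:,1])<72)&(np.hypot(q[:,0],q[:,2])<150)&(np.hypot(q[:,0],q[:,2])>60)&(q[:,2]>-2)]
th=np.arctan2(q[:,2],-q[:,0])
print("n",len(q),"cover angle median (8 mm thick: 0.08 when shut)",np.median(th),np.percentile(th,[10,90]))
R0=Ro.from_rotvec(o["orientation"]).as_matrix(); t=o["ee_pos"]+R0@[110.2,-.6,-8]-b["h"]; F=o["ft_force"]
print("tip u,w",t@b["u"],t@b["w"],"F u,y,w",F@b["u"],F@b["y"],F@b["w"],"M",o["moment"],"grip",o["grasp_force"],o["width"],"q",o["qpos"],"t",o["t"])
E
python3 cov.py
```

```text
n 973 cover angle median (8 mm thick: 0.08 when shut) 0.1036907539970999 [0.06 0.16]
tip u,w -121.78738433424233 3.3144716736026347 F u,y,w -0.08128685088445575 0.5691953433613708 -3.273907898174998 M [-0.28  0.49  0.12] grip 29.999261498451233 25.82305223357718 q [-0.46  0.42  2.21  1.06  0.56 -0.54] t 7.125
```

{"api": "servo_tool", "payload": {"rows": [[0,0,0,0,0,-0.015,10],[0,0,0,0,0,-0.03,10],[0,0,0,0,0,-0.045,10],[0,0,0,0,0,-0.06,10],[0,0,0,0,0,-0.06,10]]}}

```text
t: 7.8
ee_pos: [476.1, -68.5, 110.4]
orientation: [-2.688, -1.009, -0.724]
ft_force: [1.0, 0.4, -1.9]
width: 26.1
grasp_force: 30.0
```

```bash
python3 cov.py
python3 - <<'E'
from workcell import ctrl
import cv2
p,d=ctrl.get_image("wrist"); cv2.imwrite("pics/w3.png",p[:,:,::-1])
E
```

```text
n 1022 cover angle median (8 mm thick: 0.08 when shut) 0.20391849373098317 [0.16 0.26]
tip u,w -121.68750799395988 15.48781569541899 F u,y,w -0.048116178522934705 -0.40623427711935034 -2.1119748288129396 M [-0.3   0.43  0.05] grip 29.998911917209625 26.089563243184337 q [-0.47  0.39  2.21  1.02  0.58 -0.51] t 7.8
```

View pics/w3.png

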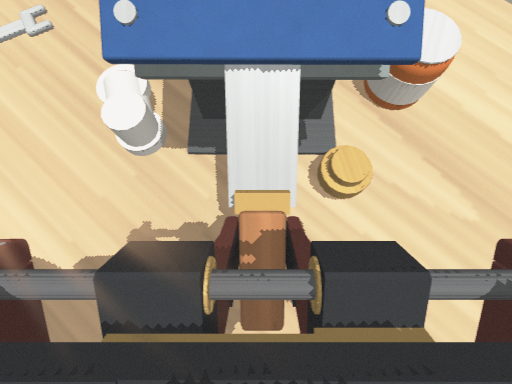

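The wrist view shows the cover lifting evenly on the blade, its front edge now at row 60 and the scraper not slipped in the fingers. I'll follow the arc.

{"api": "servo_tool", "payload": {"rows": [[0,0,0,0.035,0,-0.075,10],[0,0,0,0.073,0,-0.143,10],[0,0,0,0.09,0,-0.19,10],[0,0,0,0.11,0,-0.228,10],[0,0,0,0.14,0,-0.265,10],[0,0,0,0.165,0,-0.296,10],[0,0,0,0.195,0,-0.33,10],[0,0,0,0.225,0,-0.36,10],[0,0,0,0.225,0,-0.36,10]]}}

```text
t: 9.02
ee_pos: [478.8, -66.2, 195.9]
orientation: [-2.688, -1.01, -0.726]
ft_force: [0.5, 0.7, -1.7]
width: 25.8
grasp_force: 30.0
```

```bash
python3 cov.py
```

```text
n 1154 cover angle median (8 mm thick: 0.08 when shut) 0.9455904154324914 [0.89 1.01]
tip u,w -75.88349270162102 87.9267272452374 F u,y,w -0.10807724331282675 0.17345057546993925 -1.8854106572668519 M [-0.27  0.37  0.01] grip 29.99901920557022 25.828945164233616 q [-0.47  0.2   2.16  0.78  0.72 -0.2 ] t 9.025
```

{"api": "servo_tool", "payload": {"rows": [[0,0,0,0.065,0,-0.05,10],[0,0,0,0.1,0,-0.07,10],[0,0,0,0.145,0,-0.085,10],[0,0,0,0.185,0,-0.1,10],[0,0,0,0.225,0,-0.115,10],[0,0,0,0.265,0,-0.125,10],[0,0,0,0.31,0,-0.13,10],[0,0,0,0.35,0,-0.13,10],[0,0,0,0.37,0,-0.13,10],[0,0,0,0.37,0,-0.13,10]]}}

```text
t: 10.32
ee_pos: [516.9, -32.4, 254.9]
orientation: [-2.687, -1.01, -0.725]
ft_force: [0.4, -0.8, -0.9]
width: 26.0
grasp_force: 30.0
```

```bash
python3 cov.py
```

```text
n 835 cover angle median (8 mm thick: 0.08 when shut) 1.6140113289399254 [1.04 1.69]
tip u,w -2.284843203662639 113.47729089962817 F u,y,w -0.647068862873267 -0.8794491021475512 -0.6390324046216858 M [-0.22  0.34 -0.  ] grip 29.998954832553864 25.973229645738027 q [-0.35  0.13  2.07  0.67  0.79  0.06] t 10.325
```

Now small steps up to the stop.

{"api": "servo_tool", "payload": {"rows": [[0,0,0,0.015,0,0,10],[0,0,0,0.025,0,0,10],[0,0,0,0.035,0,0,10],[0,0,0,0.045,0,0,10],[0,0,0,0.045,0,0,10]]}}

```text
t: 11.0
ee_pos: [522.4, -27.4, 259.1]
orientation: [-2.688, -1.01, -0.724]
ft_force: [-1.0, -0.6, -1.5]
width: 25.9
grasp_force: 30.0
```

```bash
python3 cov.py
```

```text
n 763 cover angle median (8 mm thick: 0.08 when shut) 1.667880273069485 [1.09 1.76]
tip u,w 6.275290326909243 113.38301554750667 F u,y,w -1.7282494734804985 0.14446453533339776 -0.6968848671066958 M [-0.39  0.56  0.01] grip 29.9990451335907 25.870765775215755 q [-0.34  0.13  2.06  0.66  0.79  0.08] t 11.0
```

{"api": "servo_tool", "payload": {"rows": [[0,0,0,0.006,0,0,10],[0,0,0,0.012,0,0,10],[0,0,0,0.018,0,0,10],[0,0,0,0.018,0,0,10]]}}

```text
t: 11.55
ee_pos: [524.7, -25.4, 260.9]
orientation: [-2.688, -1.009, -0.724]
ft_force: [-0.7, -0.4, -2.8]
width: 26.1
grasp_force: 30.0
```

```bash
python3 cov.py
```

```text
n 728 cover angle median (8 mm thick: 0.08 when shut) 1.688273679737779 [1.09 1.78]
tip u,w 9.823346045482864 113.41296241413214 F u,y,w -2.072357676902918 0.1426147118030339 -2.0064691989707106 M [-0.48  0.7   0.02] grip 29.998944997787476 26.130573991672932 q [-0.33  0.13  2.05  0.66  0.79  0.09] t 11.55
```

{"api": "servo_tool", "payload": {"rows": [[0,0,0,-0.1,0,0,10],[0,0,0,-0.35,0,0,10],[0,0,0,-0.6,0,0,10],[0,0,0,-0.6,0,0,10]]}}

```text
t: 12.1
ee_pos: [445.0, -94.9, 199.6]
orientation: [-2.69, -1.003, -0.722]
ft_force: [0.2, 0.6, -1.5]
width: 26.0
grasp_force: 30.0
```

```bash
python3 cov.py
python3 - <<'E'
from workcell import ctrl
from h import *
o=ctrl.get_obs(); print(o["ee_pos"],o["orientation"])
a=np.deg2rad(9.8); R=np.array([[np.cos(a),np.sin(a),0],[np.sin(a),-np.cos(a),0],[0,0,-1]])
for P in ((430,-260,150),(425.8,-299.7,80)): print(rel(o,P,R))
E
```

```text
n 437 cover angle median (8 mm thick: 0.08 when shut) 1.7324535966349213 [1.68 1.8 ]
tip u,w -112.4717160676031 113.1027951022901 F u,y,w -0.2729811102353207 0.3691572878830455 -1.5983008072897664 M [-0.18  0.34  0.03] grip 29.998615980148315 25.96241253230195 q [-0.57  0.17  2.19  0.76  0.77 -0.27] t 12.1
[446.50983211 -94.80803954 200.66996011] [-2.6896093  -1.00441265 -0.72422068]
[-0.094 -0.342  0.354 -0.65   0.57  -0.083]
[-0.094 -0.342  0.354 -0.951  0.705  0.147]
```

{"api": "servo_tool", "payload": {"rows": [[-0.03,-0.1,0.1,-0.25,0.2,-0.1,10],[-0.06,-0.2,0.21,-0.5,0.4,-0.1,10],[-0.094,-0.342,0.354,-0.65,0.57,-0.08,10],[-0.094,-0.342,0.354,-0.95,0.705,0.147,10],[-0.094,-0.342,0.354,-0.95,0.705,0.147,10],[-0.094,-0.342,0.354,-0.95,0.705,0.147,10],[-0.094,-0.342,0.354,-0.95,0.705,0.147,10]]}}

```text
t: 13.02
ee_pos: [427.2, -298.4, 81.9]
orientation: [3.128, 0.276, 0.004]
ft_force: [-0.2, -0.9, -0.4]
width: 25.7
grasp_force: 30.0
```

Run:
```python
from workcell import ctrl
from h import *
np.set_printoptions(precision=3,suppress=True)
o=ctrl.get_obs(); print(o["ee_pos"],o["orientation"],o["ft_force"])
a=np.deg2rad(9.8); R=np.array([[np.cos(a),np.sin(a),0],[np.sin(a),-np.cos(a),0],[0,0,-1]])
print(rel(o,(425.8,-299.7,5),R))
c={k:np.array(v) for k,v in ctrl.camera_info("wrist").items()}; p,d=ctrl.get_image("wrist"); c["d"]=d
m=np.zeros(d.shape,bool); m[35:190,236:290]=1
P=cloud(c,m); s=p[m&(d>0)]; k=(s.max(1).astype(int)-s.min(1)<40)&(P[:,2]<140)
P=P[k]; xs=(P-o["ee_pos"])@R[:,0]; f=np.polyfit(xs,P[:,2],1); print("blade top: slope deg",np.degrees(np.arctan(f[0])),"z rel TCP at blade mid",np.polyval(f,70)-o["ee_pos"][2],xs.min(),xs.max(),len(P),np.abs(P[:,2]-np.polyval(f,xs)).max())
```

```text
[ 427.205 -298.414   81.892] [3.128 0.276 0.004] [-0.24  -0.946 -0.36 ]
[ 0.001 -0.001  0.003 -0.009  0.005  0.384]
blade top: slope deg 0.03857118362996628 z rel TCP at blade mid 9.116986802529325 29.347530856147916 107.80266433725143 8321 2.3856458975809147
```

{"api": "servo_tool", "payload": {"rows": [[0,0,0,-0.009,0.005,0.2,10],[0,0,0,-0.009,0.005,0.32,10],[0,0,0,-0.009,0.005,0.37,10],[0,0,0,-0.009,0.005,0.386,10],[0,0,0,-0.009,0.005,0.386,10],[0,0,0,-0.009,0.005,0.386,55],[0,0,0,-0.009,0.005,0.386,55],[0,0,0,-0.009,0.005,0.386,55],[0,0,0,-0.009,0.005,0.386,55]]}}

```text
t: 14.2
ee_pos: [425.2, -300.1, 3.2]
orientation: [3.129, 0.274, -0.0]
ft_force: [-0.5, -0.3, 0.2]
width: 54.1
grasp_force: 0.0
```

{"api": "servo_tool", "payload": {"rows": [[0,0,0,0,0,-0.2,55],[0,0,0,0,0,-0.5,55],[0,0,0,0,0,-0.9,55],[0,0,0,0,0,-1,55],[0,0,0,0,0,-1,55]]}}

```text
t: 14.82
ee_pos: [426.8, -301.1, 206.3]
orientation: [3.125, 0.274, 0.008]
ft_force: [0.4, -0.4, 0.1]
width: 55.1
grasp_force: 0.0
```

```bash
python3 meas.py
python3 - <<'E'
from h import *
c=load("w1.npz");m=np.zeros(c["d"].shape,bool); m[60:250,190:330]=1; P=cloud(c,m); P=P[P[:,2]>7]; print(P[:,2].max(),np.percentile(P[:,2],[5,50]),len(P))
E
cat > kn.py <<'E'
from workcell import ctrl
from h import *
np.set_printoptions(precision=3,suppress=True)
o=ctrl.get_obs(); b=box((573.0,17.4),41.0); print(o["ee_pos"],o["qpos"])
R=np.stack([-b["u"],b["y"],-b["w"]],1)
for du,dw in ((-59-40,120),(-59,120),(-59,40),(-59,-40)):
    P=b["h"]+du*b["u"]+dw*b["w"]; print(du,dw,P,rel(o,P,R))
E
python3 kn.py
```

```text
[ 426.8 -301.1  206.3]
blade 2143.5 (260.5, 122.5) [array([ 529.7, -262.2]), array([ 536.5, -300.6]), array([ 449.1, -317.3]), array([ 441.8, -276.4])]
blade 3303.0 (342.4322204589844, 17.00115203857422) [array([ 593.7, -307.6]), array([ 670.4, -363.6]), array([ 645.9, -410.4]), array([ 565.7, -355.3])]
252.3742357111537 [12.37620776 22.52233376] 5107
[ 425.643 -300.309  204.253] [-0.637  0.294  1.876 -0.001  0.969  0.759]
-99 120 [519.614 -29.007 274.423] [ 0.45  -0.128  1.683  0.699 -1.253 -0.353]
-59 120 [545.758  -6.281 294.423] [ 0.45  -0.128  1.683  0.848 -1.342 -0.453]
-59 40 [575.947  19.962 225.141] [ 0.45  -0.128  1.683  1.019 -1.446 -0.106]
-59 -40 [606.135  46.204 155.859] [ 0.45  -0.128  1.683  1.189 -1.55   0.24 ]
```

```bash
cat > kn.py <<'E'
from workcell import ctrl
from h import *
np.set_printoptions(precision=3,suppress=True)
o=ctrl.get_obs(); b=box((573.0,17.4),41.0); B=np.deg2rad(20)
R=b["R"]@Ro.from_rotvec([0,B,0]).as_matrix(); K=b["h"]-59*b["u"]-21*b["w"]; z=R[:,2]
if __name__=="__main__":
    print(o["ee_pos"],o["qpos"],o["ft_force"],o["t"],"K",K)
    for P in ((440,-150,230),K-110*z,K-60*z,K-20*z,K+10*z): print(np.array(P),rel(o,P,R))
E
python3 kn.py
```

```text
[ 425.643 -300.309  204.253] [-0.637  0.294  1.876 -0.001  0.969  0.759] [-0.302  0.359 -1.261] 14.875 K [598.965  39.971 172.313]
[ 440 -150  230] [ 0.159  0.566 -0.336  0.202 -0.727 -0.13 ]
[535.37  -15.311 243.02 ] [ 0.159  0.566 -0.336  0.788 -1.307 -0.196]
[564.277   9.817 210.881] [ 0.159  0.566 -0.336  0.952 -1.406 -0.035]
[587.403  29.92  185.169] [ 0.159  0.566 -0.336  1.083 -1.486  0.094]
[604.747  44.997 165.886] [ 0.159  0.566 -0.336  1.182 -1.545  0.19 ]
```

{"api": "servo_tool", "payload": {"rows": [[0.04,0.14,-0.08,0.05,-0.2,-0.13,60],[0.08,0.28,-0.17,0.1,-0.4,-0.13,60],[0.12,0.42,-0.25,0.15,-0.6,-0.13,60],[0.159,0.566,-0.336,0.2,-0.73,-0.13,60],[0.159,0.566,-0.336,0.2,-0.73,-0.13,60],[0.159,0.566,-0.336,0.2,-0.73,-0.13,60]]}}

```text
t: 15.62
ee_pos: [438.4, -148.2, 227.9]
orientation: [-2.438, -0.91, -1.138]
ft_force: [-0.7, -0.6, -0.8]
width: 59.9
grasp_force: 0.0
```

```bash
python3 kn.py
```

```text
[ 438.356 -148.241  227.894] [-0.895  0.283  2.182  1.062  1.072 -0.773] [-0.661 -0.648 -0.768] 15.625 K [598.965  39.971 172.313]
[ 440 -150  230] [-0.002 -0.002 -0.002  0.008  0.012 -0.006]
[535.37  -15.311 243.02 ] [-0.002 -0.002 -0.002  0.572 -0.183  0.568]
[564.277   9.817 210.881] [-0.002 -0.002 -0.002  0.571 -0.182  0.818]
[587.403  29.92  185.169] [-0.002 -0.002 -0.002  0.571 -0.182  1.018]
[604.747  44.997 165.886] [-0.002 -0.002 -0.002  0.57  -0.181  1.168]
```

{"api": "servo_tool", "payload": {"rows": [[0,0,0,0.2,-0.07,0.15,60],[0,0,0,0.4,-0.13,0.35,60],[0,0,0,0.571,-0.182,0.568,60],[0,0,0,0.571,-0.182,0.568,60],[0,0,0,0.571,-0.182,0.568,60]]}}

```text
t: 16.25
ee_pos: [535.5, -16.1, 241.9]
orientation: [-2.442, -0.91, -1.131]
ft_force: [0.2, -0.3, -0.9]
width: 59.8
grasp_force: 0.0
```

```bash
python3 kn.py
cat > kv.py <<'E'
from kn import *
c={k:np.array(v) for k,v in ctrl.camera_info("wrist").items()}; p,d=ctrl.get_image("wrist"); c["d"]=d
cv2.imwrite("pics/w4.png",p[:,:,::-1])
hsv=cv2.cvtColor(p,cv2.COLOR_RGB2HSV); H,S,V=[hsv[:,:,i].astype(int) for i in range(3)]
m=((H<6)|(H>172))&(S>150)&(V>70)
for k in blobs(m,100):
    mm=np.zeros(m.shape,np.uint8); cv2.drawContours(mm,[k],-1,1,-1); P=cloud(c,mm>0)-b["h"]
    q=np.stack([P@b["u"],P@b["y"],P@b["w"]],1); print(cv2.boundingRect(k),cv2.contourArea(k),"u,y,w 5/50/95%",np.percentile(q,[5,50,95],0).tolist())
    t=q[q[:,2]>np.percentile(q[:,2],95)-3]; print("outer face",t.min(0),t.max(0),(t.min(0)+t.max(0))/2,len(t))
E
python3 kv.py
```

```text
[535.495 -16.084 241.919] [-0.479  0.246  2.18   1.279  0.838 -0.598] [ 0.249 -0.268 -0.883] 16.25 K [598.965  39.971 172.313]
[ 440 -150  230] [-0.003  0.002 -0.003 -0.561  0.192 -0.573]
[535.37  -15.311 243.02 ] [-0.003  0.002 -0.003  0.006 -0.003 -0.002]
[564.277   9.817 210.881] [-0.003  0.002 -0.003  0.006 -0.002  0.248]
[587.403  29.92  185.169] [-0.003  0.002 -0.003  0.007 -0.002  0.448]
[604.747  44.997 165.886] [-0.003  0.002 -0.003  0.007 -0.001  0.598]
(250, 175, 26, 26) 494.0 u,y,w 5/50/95% [[-69.0114359733441, -10.207074527388862, -11.48487314262987], [-58.58077797961381, 0.22703485901992287, -10.343361909100912], [-48.80872562622898, 9.759309814449047, -9.19189124848245]]
outer face [-70.937 -12.191 -11.99 ] [-46.671  11.732  -8.404] [-58.804  -0.229 -10.197] 521
```

View pics/w4.png

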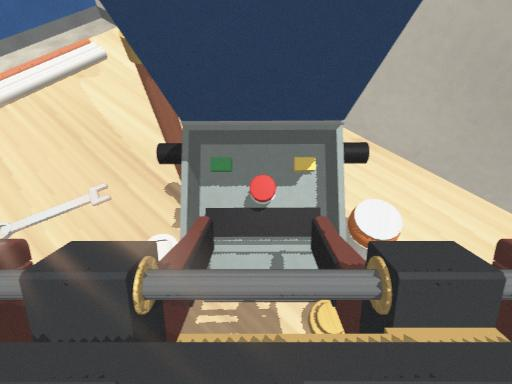

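The wrist view shows the open tray with the red knob head at (263,188), centred between the fingers. The cover stands open behind it. The knob measures u −58.8, y −0.2 and outer face w −10.2, as specified. I'll go in and grip it.

{"api": "servo_tool", "payload": {"rows": [[-0.003,0.002,-0.003,0.007,-0.002,0.2,60],[-0.003,0.002,-0.003,0.007,-0.002,0.4,60],[-0.003,0.002,-0.003,0.007,-0.002,0.5,60],[-0.003,0.002,-0.003,0.007,-0.001,0.58,60],[-0.003,0.002,-0.003,0.007,-0.001,0.62,60],[-0.003,0.002,-0.003,0.007,-0.001,0.62,60]]}}

```text
t: 17.05
ee_pos: [608.3, 45.6, 164.2]
orientation: [-2.443, -0.912, -1.142]
ft_force: [-0.6, 0.2, -0.1]
width: 60.2
grasp_force: 0.0
```

```bash
python3 kn.py
```

```text
[608.276  45.597 164.214] [-0.277  0.464  2.122  1.602  0.695 -0.816] [-0.553  0.2   -0.103] 17.05 K [598.965  39.971 172.313]
[ 440 -150  230] [ 0.002 -0.001  0.    -0.567  0.19  -1.189]
[535.37  -15.311 243.02 ] [ 0.002 -0.001  0.    -0.003 -0.007 -0.617]
[564.277   9.817 210.881] [ 0.002 -0.001  0.    -0.003 -0.008 -0.367]
[587.403  29.92  185.169] [ 0.002 -0.001  0.    -0.003 -0.009 -0.167]
[604.747  44.997 165.886] [ 0.002 -0.001  0.    -0.003 -0.009 -0.017]
```

{"api": "servo_tool", "payload": {"rows": [[0,0,0,0,-0.007,0,40],[0,0,0,0,-0.007,0,10],[0,0,0,0,-0.007,0,10],[0,0,0,0,-0.007,0,10],[0,0,0,0,-0.007,0,10],[0,0,0,0,-0.007,0,10],[0,0,0,0,-0.007,0,10]]}}

```text
t: 17.92
ee_pos: [608.1, 47.1, 164.9]
orientation: [-2.443, -0.913, -1.144]
ft_force: [1.3, -5.5, 1.1]
width: 25.3
grasp_force: 30.0
```

Run:
```python
from kn import *
R0=Ro.from_rotvec(o["orientation"]).as_matrix(); F=o["ft_force"]; d=o["ee_pos"]-b["h"]
print(o["width"],o["grasp_force"],"F",F@b["u"],F@b["y"],F@b["w"],"tcp",d@b["u"],d@b["y"],d@b["w"],"w in tool/20mm",R0.T@b["w"]*20/200)
```

```text
25.345494418723174 30.000600814819336 F -1.719320704254938 -4.9856892724498305 2.2552608832115943 tcp -52.66418775048976 -0.6159204404433367 -33.17503958870241 w in tool/20mm [ 0.034  0.    -0.094]
```

{"api": "servo_tool", "payload": {"rows": [[0,0,0,0.009,0,-0.024,10],[0,0,0,0.017,0,-0.047,10],[0,0,0,0.026,0,-0.07,10],[0,0,0,0.034,0,-0.094,10],[0,0,0,0.038,0,-0.103,10],[0,0,0,0.04,0,-0.109,10],[0,0,0,0.04,0,-0.109,10]]}}

```text
t: 18.8
ee_pos: [599.7, 39.8, 184.1]
orientation: [-2.444, -0.914, -1.143]
ft_force: [12.6, 0.8, -10.8]
width: 25.3
grasp_force: 30.0
```

```bash
python3 - <<'E'
from kn import *
F=o["ft_force"]; d=o["ee_pos"]-b["h"]
print(o["width"],o["grasp_force"],"F",F@b["u"],F@b["y"],F@b["w"],"tcp",d@b["u"],d@b["y"],d@b["w"])
E
python3 kv.py
```

```text
25.331119096339673 29.997432231903076 F 3.2738455333328442 -7.612999658609982 -14.378378222657192 tcp -52.757623865926085 -0.6179672642418751 -11.026175202135276
(239, 222, 47, 47) 1669.0 u,y,w 5/50/95% [[-68.44845748769266, -10.145252359114979, 10.596620778028631], [-58.60268008777908, 0.007353644238335239, 11.785271271376534], [-48.59354027315463, 10.128186440009284, 12.891412229186717]]
outer face [-70.414 -12.402   9.927] [-45.946  12.425  13.867] [-58.18    0.011  11.897] 1712
```

The knob is at its stop: it has moved 22.0 mm and the force is above the spring's. I'll hold it there, then let go.

{"api": "servo_tool", "payload": {"rows": [[0,0,0,0,0,0,10],[0,0,0,0,0,0,10],[0,0,0,0,0,0,10],[0,0,0,0,0,0,10],[0,0,0,0,0,0,10],[0,0,0,0,0,0,10],[0,0,0,0,0,0,10],[0,0,0,0,0,0,10],[0,0,0,0,0,0,10],[0,0,0,0,0,0,10]]}}

```text
t: 20.1
ee_pos: [599.7, 39.8, 184.1]
orientation: [-2.444, -0.914, -1.143]
ft_force: [11.6, 1.1, -10.7]
width: 25.5
grasp_force: 30.0
```

{"api": "servo_tool", "payload": {"rows": [[0,0,0,0,0,0,10],[0,0,0,0,0,0,10],[0,0,0,0,0,0,10],[0,0,0,0,0,0,10],[0,0,0,0,0,0,10],[0,0,0,0,0,0,60],[0,0,0,0,0,0,60],[0,0,0,0,0,0,60],[0,0,0,0,0,0,60],[0,0,0,0,0,0,60]]}}

```text
t: 21.35
ee_pos: [598.8, 40.1, 184.9]
orientation: [-2.442, -0.914, -1.143]
ft_force: [0.1, -0.3, 0.6]
width: 59.7
grasp_force: 0.0
```

{"api": "servo_tool", "payload": {"rows": [[0,0,0,0,0,-0.15,60],[0,0,0,0,0,-0.35,60],[0,0,0,0,0,-0.6,60],[0,0,0,0,0,-0.8,60],[0,0,0,0,0,-0.8,60]]}}

```text
t: 21.98
ee_pos: [505.9, -41.7, 289.2]
orientation: [-2.445, -0.913, -1.148]
ft_force: [0.2, 0.3, -0.9]
width: 59.8
grasp_force: 0.0
```

```bash
python3 kv.py; python3 cov.py
python3 - <<'E'
from workcell import ctrl
import cv2
p,d=ctrl.get_image("top"); cv2.imwrite("pics/t5.png",cv2.resize(p[:,:,::-1],(800,600)))
E
```

```text
(251, 175, 21, 22) 326.0 u,y,w 5/50/95% [[-69.18924278403799, -9.460702101887309, -11.839097317339709], [-58.55204970980353, -0.08299451015107748, -10.360315251710809], [-48.89040472006717, 9.297640162092133, -9.060843533786981]]
outer face [-71.286 -11.819 -12.042] [-46.307  11.633  -7.962] [-58.797  -0.093 -10.002] 341
n 438 cover angle median (8 mm thick: 0.08 when shut) 1.732154359891555 [1.67 1.8 ]
tip u,w -6.98438783926818 186.39263073175067 F u,y,w -0.13017415053128745 0.5011963781798212 -1.058337316498028 M [-0.24  0.38  0.02] grip 0.0 60.13339134623894 q [-0.57  0.13  2.18  1.15  0.93 -0.5 ] t 22.025
```

View pics/t5.png

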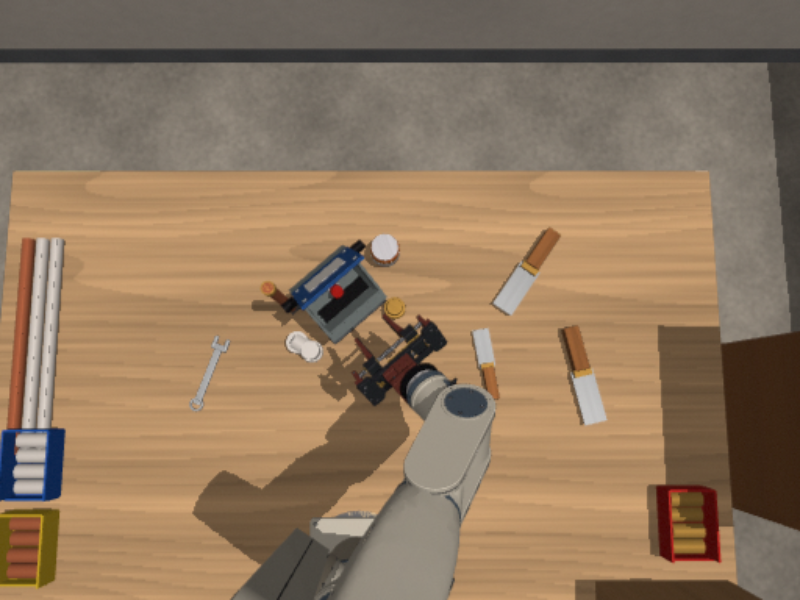

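The top view shows the cover open at (330,272), the knob home at (337,291) and the scraper flat at (485,365). The can, union, elbow and wrench are where they were, and the gripper is clear of everything.

```bash
python3 -c "
from workcell import ctrl
print(ctrl.close_job())"
```

```text
the job is handed in; nothing more can be done
None
```

I prised the cover up with the scraper blade and left it open at its stop, laid the scraper flat where it was, held the knob at its stop for over a second and let it spring home, left the bystanders in place, and handed in at about 22 s.

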